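# Seat the bead-setting stage top on its three-point base and lock it

## Robot

A 6-joint arm with a two-finger parallel gripper is mounted at the origin on the work surface. World frame = base frame: x ahead of the robot, y to its left, z up, the work surface at z = 0. Lengths are in m, angles in degrees, forces in N, time in s.
With the tool pointing down it reaches from about 0.4 to 0.825 m from the base axis. Payload 7 kg.
Tool frame: the origin (TCP) lies at the very end of the fingers, on their centre line; the grasp point (between the pads) lies 19 mm behind it (r.hold_point_z is the distance from the TCP to the grasp point, in m); x points along the fingers, y is the direction in which the jaws open and shut, and the axes are right-handed (so a half turn about x gives the same grasp; the last joint's range is limited). The gripper opens to 88 mm and grips with 3 to 60 N. Pads are 19 mm wide; open, the fingers measure 130 mm over their backs; the gripper's body (78 mm by 193 mm) begins 47 mm behind the grasp point.
Start: joints at [80.678, 20.546, 0.682, 0, -70.136, -16.507], TCP at [0.294, 0.608, 0.227] pointing down, gripper open.
Joint ranges: [-176.03, 176.03], [-82.01, 121.73], [-58.28, 71.71], [-173.87, 95.51], [-174.79, -0.11], [-173.66, 173.66]. Speed limits (degrees/s): [136.94, 136.94, 172.46, 180, 180, 180].

## Interface

Orientations are given as [roll, pitch, yaw] about the fixed x, y, z axes, in that order (R = Rz(yaw) Ry(pitch) Rx(roll)).
In Python, from plant import r gives the robot as it stands. The module is installed in compiled form; this text tells all that it offers.
- The arm moves only by the shell command python3 -m creep 'ROWS' [FORCE]. ROWS is JSON, a list of rows, each a list of 7 numbers: the turn, a rotation vector about the tool's x, y, z in rad, then the shift along the tool's x, y, z in cm, then the opening in per cent of the stroke, from 0 (shut) to 100 (fully open). In form: [[rx, ry, rz, x, y, z, fingers], ...]. A call has 1 to 8 rows; each row shifts and turns the commanded pose from where the row before left it, along the tool's axes as they then stand; what a row does not reach is not made up. A row lasts 1/10 s, in which the tool goes at most 50 mm and 8.59 degrees, less where a joint would pass 70% of its speed; a pose out of reach is approached as far as the arm can. A call is refused whole if a number of a shift passes 5 or a number of a turn 0.15, either way. A call with a gripper value outside its range is refused whole. The fingers move at their own pace and stop on an object; FORCE is the grip in N (left out, the last holds). Time passes only in rows, so rows that do not move let the fingers close. It gives the time, the measured TCP pose, the force and the opening at its end, in the units of the state.
- r.get_state(): the state, without advancing time (a new reading comes with each control period).
- r.capture(name): name is "scene" or "top" or "wrist"; returns (picture, depth): 420x560x3 uint8, blue, green, red; 420x560 float32, m along the optical axis (not along the pixel's ray), 0 where there is no reading.
- r.camera_info(name): a dict with "fovy" (degrees; the focal length in pixels is half the picture's height over the tangent of half this angle, whatever the lens; pixels are square), "cx", "cy" (the principal point, pixels), "camera_from_world" (4x4, takes a point from world to camera coordinates). Camera axes: x right, y down, z forward; pixel columns grow to the right and rows downward; lengths in m; the calibration is good to about 2 mm. A picture is of the moment at which its call begins: read the wrist's pose just before it. camera_info takes no time and is no camera call; for the wrist camera it gives the pose at the moment of the call.
- r.close_job(): hands the job in, once; it reports no verdict.
Trained networks look in the newest picture that a camera, given by its name, has taken for a name from the list of things; names that differ only in an ending like _2 or _b are one class to them, and where a whole thing is asked for, a point or a joint stands for the part that bears it (a point fixed in the world has none). Each returns a list of dicts, best first, with "score" (0 to 1); they miss things now and then, are a little off and sometimes report something else, mostly with a low value. They report only what shows in the picture. A call takes as long as a camera call.
- r.look_for(query, camera): "rect" ([left, top, right, bottom] in pixels, round what is visible of it).
- r.masks_of(query, camera): "pixels" (420x560 bool, what is visible of it) and "rect" ([left, top, right, bottom] in pixels, round what is visible of it).
The state is a dict: "time_s": time; "joints": joint angles; "qd": joint speeds; "joint_torque": joint torques, N m; "tcp_pos": TCP position; "eef_rot": TCP orientation; "contact_force": force on the tool from outside, world axes, zero at the start; "moment": the same for the moment, N m; "gripper_width": finger opening in m.
Only numpy, scipy, OpenCV 4.12 (cv2) and the standard library are available. Lean on these libraries where they do the work, as an engineer would, in place of code of your own. Each camera call takes 0.05 s, during which the arm holds its last target. There are 200 camera calls.

## Task

Pick up the loose T-shaped stage top by its black grip, lower it gently onto the metal base without dropping or forcing it, and feel for the place where its three ball feet settle fully home in the cone, groove and flat seats, so that it sits level. Let go of it, then swing the base's keeper arm fully across over the stage top to lock it, leaving the other things on the table where they are.

Things in the scene. Friction and masses are not known exactly. Their poses are not given: they have to be found in the camera images.
- stage_top: Loose stage top, 0.3 to 0.55 kg: aluminium T-shaped plate, 14 to 22 mm above its origin, on three 12 mm steel ball feet. Origin: level with the balls' undersides, below the grip's centre. z up. T's crossbar along x (144 mm long, y = 5 to 39 mm), stem 40 mm wide to y = -62 mm. Ball centres (x, y, z): (45, 22, 6), (-45, 22, 6), (0, -44, 6) mm.
- grip (a point): Top centre of the black grip block on the stage top: 44 mm along the stage top's x, 16 mm along its y (flat sides to pinch), 40 mm tall; this point is 62 mm above the stage top's origin.
- base: Fixed base: steel plinth 230 (x) by 172 mm (y = -76 to 96), origin on the table. Its carriage, which bears the three seats, is clamped 6 to 44 mm drawn out along the base's +x from fully in; how far is NOT reported: feel (or look) for it. It holds against 60 N. The stage top fits with its axes parallel to the base's, origin 46.5 mm up, at base y = 0 and x = draw - 25 mm. Keep their contact force below 20 N.
- cone_in (a point): Where the cone seat's mouth centre would be with the carriage fully in: (20, 22, 50) mm in the base frame. Round pit, mouth 11 mm wide, walls sloping 55 degrees, in a flat-topped steel block 76 mm (x) by 36 mm (y), top 50 mm above the table. Seated, the ball's underside is 3.5 mm below that top; with the ball on that top the level stage top's origin is 50 mm up. Friction about 0.6.
- groove_in (a point): Where the middle of the vee groove's mouth would be with the carriage fully in: (-70, 22, 50) mm in the base frame. Groove along the base's x, 76 mm long, mouth 11 mm wide, walls sloping 55 degrees, in a block 76 by 36 mm with its top 50 mm above the table.
- flat_in (a point): Where the centre of the flat seat would be with the carriage fully in: (-25, -44, 46.5) mm in the base frame. Plain block 76 mm (x) by 36 mm (y), top 46.5 mm above the table; it takes the ball under the T's stem.
- keeper (a joint): Angle of the keeper, a flat steel arm, 56 mm from pivot to tip, 16 mm wide, 8 mm thick, underside 70.5 mm above the table. 0: parked, pointing to the base's +x; grows clockwise seen from above to its stop at 1.57: fully across, pointing to the base's -y over the crossbar, 2 mm above a seated stage top (an unseated one is in its way). Light friction, about 1.5 N at the pin; stays where left.
- keeper_pivot (a point): Pivot axis of the keeper, a post at base (x, y) = (45, 75) mm; this point is 70.5 mm above the table.
- keeper_pin (a point): Top of the keeper's upright black finger pin, 12 mm thick, 42 mm from the pivot; the pin stands 79 to 115 mm above the table.
- bead_dish: white plastic dish of beads, 112 mm across, 26 mm high; a bystander. Origin: centre of its underside.
- bead_jar: glass jar with steel lid, 52 mm across, 65 mm high; a bystander. Origin: centre of its underside.
- spool: black thread spool standing up, 36 mm across, 46 mm high; a bystander. Origin: centre of its underside.
- tweezers: steel tweezers lying flat, 120 mm long, 7 mm high; a bystander. Origin: centre of its underside.
- pen: black pen lying flat, 140 mm long, 11 mm thick; a bystander. Origin: centre of its underside.

How it is judged:
By the outcome, as a careful person would: the job done as asked, in the order asked, and still so for the second after the job is handed in, with the robot touching nothing.
It also fails if it takes over 72 s, if anything falls off the work surface, if the arm or the gripper's body presses on something with over 40 N, if the wrist force passes 120 N, or if a joint passes its speed limit or range.

## Working session

There is one attempt and no reset: what is moved stays moved. The work goes in short steps, Python scripts to look and compute and a shell command to move; the robot and the scene stay as the last step left them, time stands still between calls to the robot, and variables do not carry over. Pictures are saved under pics/ and viewed, about 8 in all and at most 12, crops included, and the job is handed in when it is done.

```bash
mkdir -p pics; cat > h.py <<'E'
import numpy as np, cv2
from plant import r
from scipy.spatial.transform import Rotation as R
def cam(n):
    c=r.camera_info(n); f=210/np.tan(np.radians(c["fovy"])/2)
    return f,c["cx"],c["cy"],np.linalg.inv(np.array(c["camera_from_world"]))
def cloud(n,depth,mask=None):
    f,cx,cy,T=cam(n); v,u=np.nonzero((depth>0)&(mask if mask is not None else True))
    z=depth[v,u]; P=np.c_[(u-cx)*z/f,(v-cy)*z/f,z,np.ones(len(z))]
    return (P@T.T)[:,:3],u,v
def proj(n,p):
    c=r.camera_info(n); f=210/np.tan(np.radians(c["fovy"])/2)
    q=np.array(c["camera_from_world"])@np.r_[p,1]; return q[0]*f/q[2]+c["cx"],q[1]*f/q[2]+c["cy"]
E
python3 - <<'E'
from h import *
s=r.get_state(); print({k:np.round(v,3).tolist() for k,v in s.items()})
for n in("scene","top"):
    im,d=r.capture(n); cv2.imwrite(f"pics/{n}0.png",im); np.save(f"{n}0.npy",d)
    print(n,cam(n)[0:3],cam(n)[3].round(3).tolist())
    for q in("stage_top","grip","base","keeper","keeper_pin","bead_dish","bead_jar","spool"):
        m=r.masks_of(q,n)
        for a in m[:2]:
            P,_,_=cloud(n,d,a["pixels"]); 
            print(q,round(a["score"],2),np.round(a["rect"]),len(P),np.median(P,0).round(3) if len(P) else "", np.percentile(P,98,axis=0).round(3) if len(P) else "")
        if m: np.save(f"m_{n}_{q}.npy",m[0]["pixels"])
E
```

```text
{'time_s': 0.0, 'joints': [80.679, 20.591, 0.634, -0.019, -70.135, -16.506], 'qd': [0.059, -0.018, -0.023, -0.033, 0.088, 0.06], 'joint_torque': [0.001, -58.271, 29.306, 6.997, 0.007, -0.0], 'tcp_pos': [0.294, 0.607, 0.226], 'eef_rot': [95.262, 89.907, -110.571], 'contact_force': [0.337, 0.35, -0.283], 'moment': [-0.019, -0.028, -0.012], 'gripper_width': 0.088}
scene (np.float64(535.4303593387957), 280.9037492954678, 202.8765121280582) [[-0.041, 0.764, -0.644, 1.244], [0.999, 0.036, -0.021, 0.038], [0.007, -0.644, -0.765, 0.953], [0.0, 0.0, 0.0, 1.0]]
stage_top 0.82 [350. 204. 411. 254.] 1411 [0.548 0.224 0.022] [0.585 0.287 0.062]
grip 0.95 [350. 206. 411. 257.] 1357 [0.547 0.224 0.022] [0.584 0.286 0.062]
grip 0.66 [148. 198. 243. 295.] 7086 [ 0.604 -0.159  0.032] [ 0.683 -0.082  0.082]
base 0.6 [147. 197. 244. 292.] 7028 [ 0.604 -0.158  0.032] [ 0.683 -0.082  0.082]
base 0.29 [304. 168. 320. 194.] 292 [0.394 0.075 0.033] [0.404 0.089 0.049]
keeper 0.55 [209. 238. 225. 267.] 267 [ 0.654 -0.106  0.082] [ 0.672 -0.096  0.116]
keeper 0.21 [146. 196. 244. 294.] 7014 [ 0.604 -0.158  0.0
[... 899 characters left out ...]
.563 -0.162  0.029] [ 0.676 -0.082  0.077]
base 0.68 [339. 146. 352. 171.] 185 [ 0.642 -0.108  0.08 ] [ 0.668 -0.098  0.114]
keeper 0.67 [337. 143. 354. 173.] 225 [ 0.639 -0.107  0.079] [ 0.673 -0.097  0.114]
keeper_pin 0.75 [336. 144. 351. 171.] 236 [ 0.636 -0.107  0.079] [ 0.663 -0.096  0.114]
keeper_pin 0.25 [149. 269. 170. 320.] 375 [0.335 0.307 0.002] [0.385 0.329 0.008]
bead_dish 0.73 [176.  99. 220. 143.] 1719 [0.732 0.233 0.008] [0.777 0.28  0.026]
bead_jar 0.65 [272. 114. 294. 142.] 470 [0.702 0.032 0.061] [0.729 0.056 0.068]
spool 0.47 [254. 262. 267. 279.] 164 [0.386 0.074 0.044] [0.4   0.088 0.049]
spool 0.22 [340. 145. 350. 175.] 211 [ 0.636 -0.107  0.079] [ 0.665 -0.097  0.114]
```

```bash
python3 - <<'E'
import cv2,numpy as np
a=cv2.imread("pics/scene0.png")[150:350,130:430]; b=cv2.imread("pics/top0.png")[90:290,150:450]
cv2.imwrite("pics/v1.png",np.vstack([cv2.resize(x,(800,533),interpolation=3)[:,:] for x in(a,)]))
cv2.imwrite("pics/v2.png",cv2.resize(b,(800,533),interpolation=3))
E
```

```text
(no output)
```

View pics/v1.png

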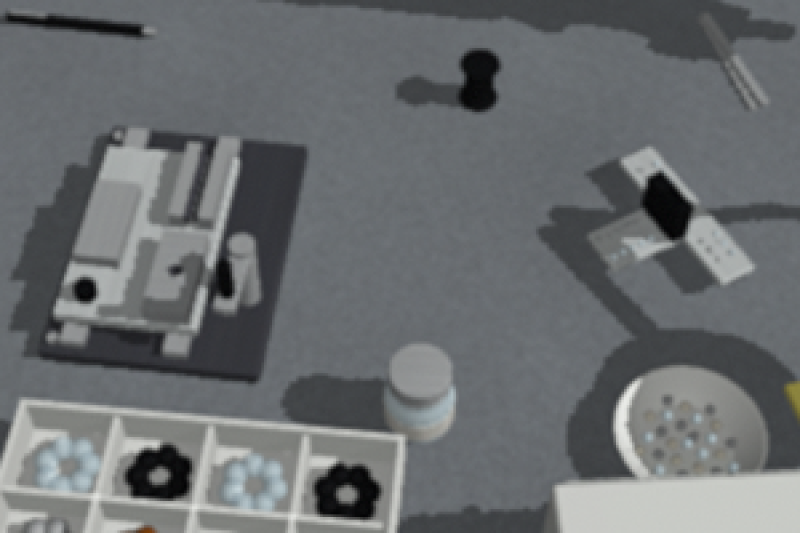

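View pics/v2.png

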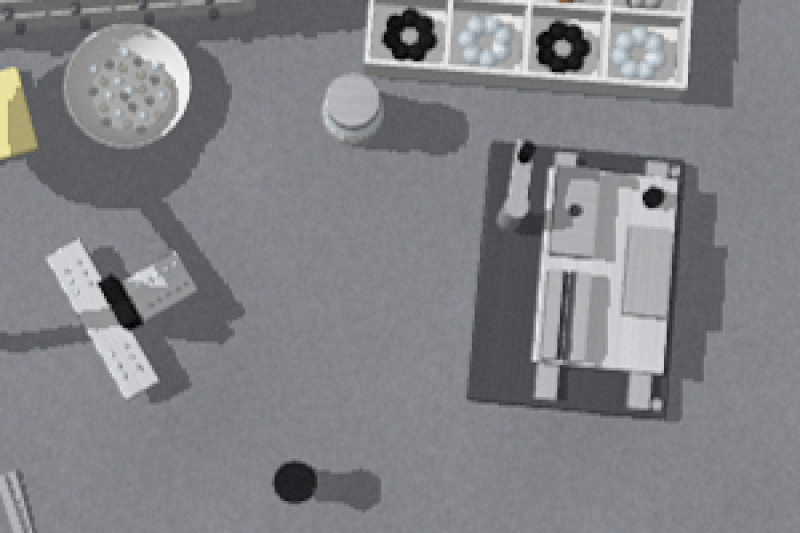

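```bash
cat >> h.py <<'E'
def tool():
    s=r.get_state(); return np.array(s["tcp_pos"]),R.from_euler("xyz",s["eef_rot"],degrees=True).as_matrix(),s
def rect(P):
    (c,sz,a)=cv2.minAreaRect((P[:,:2]*1000).astype(np.float32)); return np.round(c,1),np.round(sz,1),round(a,2)
E
python3 - <<'E'
from h import *
p,M,s=tool(); print(M.round(3))
T=cam("wrist")[3]; print("wrist cam in tool",(M.T@(T[:3,3]-p)).round(3),"axes",(M.T@T[:3,:3]).round(3).tolist())
for n in("top","scene"):
    d=np.load(n+"0.npy"); P,u,v=cloud(n,d)
    g=P[(abs(P[:,0]-.54)<.1)&(abs(P[:,1]-.225)<.1)]
    for lo,hi in((.016,.028),(.054,.068)):
        q=g[(g[:,2]>lo)&(g[:,2]<hi)]; print(n,"stage",lo,len(q),q.mean(0).round(4),rect(q))
    b=P[(abs(P[:,0]-.58)<.14)&(abs(P[:,1]+.16)<.12)]
    b=b[b[:,0]<.70]
    h,e=np.histogram(b[:,2],bins=np.arange(-.006,.12,.002)); print([(round(e[i]*1000),int(h[i])) for i in range(len(h)) if h[i]>60])
E
```

```text
[[ 0.    -0.436 -0.9  ]
 [ 0.    -0.9    0.436]
 [-1.    -0.     0.   ]]
wrist cam in tool [-0.158  0.    -0.069] axes [[-0.0, -0.253, 0.968], [1.0, 0.0, 0.0], [-0.0, 0.968, 0.253]]
top stage 0.016 1172 [0.5309 0.2285 0.0199] (array([540. , 215.6]), array([143.8, 100.6]), 31.09)
top stage 0.054 141 [0.5334 0.2249 0.0591] (array([533.7, 225.1]), array([43.7, 16.1]), 31.52)
[(-6, 614), (-4, 1134), (-2, 1160), (0, 615), (2, 172), (6, 151), (8, 498), (10, 847), (12, 882), (14, 457), (16, 209), (18, 95), (20, 107), (22, 64), (26, 87), (28, 316), (30, 585), (32, 527), (34, 312), (36, 105), (40, 113), (42, 257), (44, 396), (46, 397), (48, 320), (50, 135)]
scene stage 0.016 1048 [0.5414 0.2293 0.0213] (array([540.5, 216.9]), array([145.5, 102.4]), 31.23)
scene stage 0.054 158 [0.5372 0.2263 0.0602] (array([535.4, 226.8]), array([43.3, 17.4]), 30.98)
[(-6, 64), (-4, 457), (-2, 1354), (0, 1361), (2, 467), (4, 104), (8, 104), (10, 379), (12, 947), (14, 900), (16, 310), (18, 78), (20, 103), (22, 103), (28, 64), (30, 241), (32, 612), (34, 622), (36, 224), (38, 86), (40, 62), (42, 104), (44, 267), (46, 382), (48, 489), (50, 341), (52, 95)]
```

```bash
python3 -m creep '[[-0.134,0,0,0,0,0,100],[-0.134,0,0,0,0,0,100],[-0.134,0,0,0,0,0,100],[0,0,0,0,4.4,-1.5,100],[0,0,0,0,4.4,-1.5,100],[0,0,0,0,4.4,-1.5,100],[0,0,0,0,4.4,-1.5,100],[0,0,0,0,4.4,-1.5,100]]'; python3 -m creep '[[0,0,0,0,4.4,-1.5,100],[0,0,0,0,4.4,-1.5,100],[0,0,0,0,4.4,-1.5,100],[0,0,0,0,4.4,-1.5,100],[0,0,0,0,4.4,-1.5,100],[0,0,0,0,4.4,-1.5,100],[0,0,0,0,4.4,-1.5,100],[0,0,0,0,4.4,-1.5,100]]'; python3 -m creep '[[0,0,0,0,4.4,-1.5,100],[0,0,0,0,4.4,-1.5,100],[0,0,0,0,4.4,-1.5,100],[0,0,0,0,4.4,-1.5,100],[0,0,0,0,0,0,100],[0,0,0,0,0,0,100]]'
python3 - <<'E'
from h import *
p,M,s=tool(); print(p,M.round(3),s["time_s"]); print(cam("wrist")[:3])
im,d=r.capture("wrist"); cv2.imwrite("pics/w1.png",im); np.save("w1.npy",d); np.save("w1T.npy",cam("wrist")[3])
E
```

```text
time_s: 1.7
tcp_pos: [0.3585, 0.3824, 0.2267]
eef_rot: [-119.2, 90.0, 58.1]
contact_force: [1.1, -1.0, 0.0]
gripper_width: 0.0874
time_s: 2.5
tcp_pos: [0.4612, 0.0249, 0.2271]
eef_rot: [-154.1, 89.9, 23.1]
contact_force: [0.4, 0.3, -0.4]
gripper_width: 0.0878
time_s: 3.1
tcp_pos: [0.5121, -0.1532, 0.2261]
eef_rot: [-0.4, 90.0, 176.6]
contact_force: [0.4, -0.1, -0.6]
gripper_width: 0.0875
[ 0.51206751 -0.15322135  0.22613492] [[-0.001 -0.052 -0.999]
 [ 0.    -0.999  0.052]
 [-1.    -0.     0.001]] 3.1
(np.float64(362.5544562526779), 281.20457327315165, 207.438830596168)
```

View pics/w1.png

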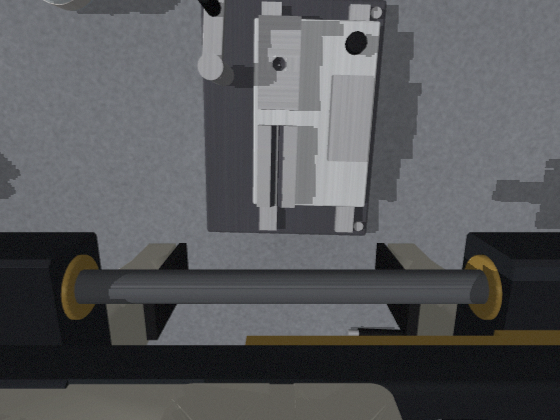

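```bash
python3 - <<'E'
import cv2,numpy as np
a=cv2.imread("pics/w1.png")[0:240,195:395]
a=cv2.convertScaleAbs(a,alpha=1.4)
cv2.imwrite("pics/v3.png",cv2.resize(a,None,fx=2.5,fy=2.5,interpolation=cv2.INTER_CUBIC)[:600])
E
cat >> h.py <<'E'
def ray(f,cx,cy,T,u,v,z):
    d=T[:3,:3]@np.array([(u-cx)/f,(v-cy)/f,1]); o=T[:3,3]; return (o+d*(z-o[2])/d[2])*1000
E
python3 - <<'E'
from h import *
T=np.load("w1T.npy"); f,cx,cy,_=cam("wrist"); d=np.load("w1.npy")
g=cv2.cvtColor(cv2.imread("pics/w1.png"),6).astype(float)
# cone centroid (dark)
s=g[52:78,265:293]; print(s[::2,::2].astype(int))
for z in(.05,.0465):
  print("cone ctr?",ray(f,cx,cy,T,279,64,z)[:2].round(1))
P,u,v=cloud("wrist",d); 
for lo,hi in((.042,.049),(.0485,.056),(.072,.085)):
    b=P[(P[:,2]>lo)&(P[:,2]<hi)&(v<230)&(abs(P[:,1]+.16)<.13)]; print(lo,len(b),b.mean(0).round(4),b.min(0).round(3),b.max(0).round(3))
h,e=np.histogram(P[(v<230)][:,2],bins=np.arange(-.006,.12,.002)); print([(round(e[i]*1000),int(h[i])) for i in range(len(h)) if h[i]>60])
E
```

```text
[[113 129 155 156 156 155 155 156 155 158 154 154 154 157]
 [116 128 159 160 159 159 159 160 157 158 156 156 158 156]
 [115 132 161 163 182 187 158 159 161 159 161 163 164 162]
 [111 116 164 164 153  83  38  46  55 122 161 153 158 154]
 [110 115 160 158  81  37  33  32  61  62 156 153 158 156]
 [111 116 117 115  39  37  36  42  58  67  97 156 159 154]
 [112 116 115 109  39  40  47  94  67  70 100 155 159 155]
 [111 115 117 106  42  42  40  41  49  69 100 152 157 156]
 [112 115 116 112 104  42  42  41  69  86 159 154 160 154]
 [113 114 113 112 111 103  67  65  87 153 175 154 158 156]
 [114 114 113 110 113 111 155 155 156 161 153 156 152 155]
 [113 111 115 111 109 113 158 158 156 158 157 156 156 157]
 [111 111 113 115 114 114 160 159 159 158 159 158 160 159]]
cone ctr? [ 621.  -156.5]
cone ctr? [ 621.4 -156.5]
0.042 4964 [ 0.5741 -0.2037  0.0467] [ 0.493 -0.239  0.042] [ 0.66  -0.099  0.049]
0.0485 6237 [ 0.5877 -0.154   0.0502] [ 0.493 -0.237  0.049] [ 0.66  -0.103  0.056]
0.072 1577 [ 0.6338 -0.1063  0.0802] [ 0.608 -0.118  0.072] [ 0.666 -0.093  0.085]
[(-4, 187), (-2, 32441), (0, 54460), (2, 1252), (10, 144), (12, 5294), (14, 8117), (16, 325), (18, 77), (20, 560), (22, 879), (30, 82), (32, 4284), (34, 6993), (36, 180), (42, 146), (44, 969), (46, 3241), (48, 2658), (50, 3784), (76, 173), (78, 728), (82, 357), (84, 225)]
```

View pics/v3.png

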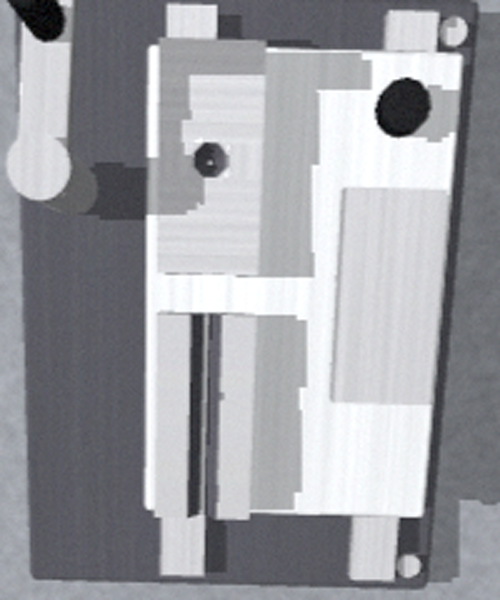

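```bash
python3 - <<'E'
from h import *
T=np.load("w1T.npy"); f,cx,cy,_=cam("wrist")
W=lambda x,y,z: ray(f,cx,cy,T,195+x/2.5,y/2.5,z)[:2]
def quad(n,z,c):
    p=np.array([W(x,y,z) for x,y in c]); print(n,p.mean(0).round(1))
    for a,b in((0,1),(3,2),(3,0),(2,1)):
        e=p[b]-p[a]; print("   len",np.linalg.norm(e).round(1),"ang",np.degrees(np.arctan2(e[1],e[0])).round(1))
# order TL,TR,BR,BL
quad("flat",.0465,[(343,187),(448,189),(433,403),(332,402)])
quad("cone blk",.05,[(160,40),(266,41),(261,275),(157,272)])
quad("groove blk",.05,[(157,313),(254,313),(249,519),(159,517)])
print("groove line",W(205,313,.05),W(203,517,.05), "pivot",W(38,168,.0835),W(38,168,.0785))
for n,c in(("plinth left",[(22,200),(32,578)]),("right",[(473,0),(428,586)]),("bottom",[(32,578),(428,586)])):
    p=[W(x,y,.0135) for x,y in c]; e=p[1]-p[0]; print(n,np.round(p,1).tolist(),np.degrees(np.arctan2(e[1],e[0])).round(1),np.linalg.norm(e).round(1))
# top cam cross-check
f2,cx2,cy2,T2=cam("top"); g=cv2.cvtColor(cv2.imread("pics/top0.png"),6)
print(g[162:176,358:374]); print("cone top cam",ray(f2,cx2,cy2,T2,365.6,169.1,.05))
E
```

```text
flat [ 571.3 -218.8]
   len 37.0 ang -93.9
   len 37.7 ang -93.4
   len 75.6 ang -3.9
   len 75.3 ang -3.4
cone blk [ 620.8 -156.8]
   len 35.5 ang -93.3
   len 37.1 ang -94.4
   len 75.1 ang -4.6
   len 75.8 ang -3.4
groove blk [ 531.5 -150. ]
   len 34.9 ang -92.9
   len 34.3 ang -94.2
   len 75.9 ang -3.2
   len 76.7 ang -3.7
groove line [ 569.56731338 -152.08055477] [ 493.81115022 -147.31658874] pivot [ 617.2866147  -102.84851164] [ 617.89843071 -101.95971288]
plinth left [[614.6, -83.1], [460.9, -71.4]] 175.6 154.1
right [[675.7, -256.0], [448.8, -241.7]] 176.4 227.4
bottom [[460.9, -71.4], [448.8, -241.7]] -94.1 170.7
[[ 96 126 127 123 138 181 176 175 176 177 176 174 177 176 176 176]
 [ 99 126 124 130 162 176 174 175 174 176 175 176 176 178 176 174]
 [106 124 124 136 178 175 173 174 175 172 173 174 173 173 175 172]
 [112 125 125 137 180 179 180 181 179 178 176 174 172 176 171 169]
 [113 128 125 138 185 176 144 134 143 162 178 178 178 177 175 171]
 [119 126 124 143 182 152  72  54  79 120 165 176 175 178 180 171]
 [125 126 123 131 154 117  42  65  68  81 141 178 174 175 179 171]
 [127 127 127 126 121  89  46  70  59  80 133 177 176 176 179 169]
 [127 126 125 128 126 102  60  49  61 114 159 180 173 177 177 169]
 [127 129 128 125 128 123 116 139 145 168 178 179 175 176 176 168]
 [127 127 126 127 127 125 139 183 182 182 176 177 176 176 177 166]
 [125 126 126 126 125 125 139 180 177 177 175 176 177 177 175 161]
 [125 127 126 124 123 122 136 177 174 173 176 176 177 175 173 159]
 [126 125 125 127 154 155 159 179 176 178 176 177 176 175 171 156]]
cone top cam [ 618.39451976 -158.67449521   50.        ]
```

```bash
python3 -m creep '[[-0.12,0,0,0,0,0,100],[-0.12,0,0,0,0,0,100],[-0.12,0,0,0,0,0,100],[-0.12,0,0,0,0,0,100],[-0.12,0,0,0,0,0,100]]'; python3 -m creep '[[0,0,0,0.5,-3.9,-1.9,100],[0,0,0,0.5,-3.9,-1.9,100],[0,0,0,0.5,-3.9,-1.9,100],[0,0,0,0.5,-3.9,-1.9,100],[0,0,0,0.5,-3.9,-1.9,100],[0,0,0,0.5,-3.9,-1.9,100],[0,0,0,0.5,-3.9,-1.9,100],[0,0,0,0.5,-3.9,-1.9,100]]'; python3 -m creep '[[0,0,0,0,0,0,100],[0,0,0,0,0,0,100]]'
python3 - <<'E'
from h import *
p,M,s=tool(); print(p.round(4),M.round(3).tolist(),s["time_s"],np.round(s["contact_force"],2),np.round(s["joints"],1))
im,d=r.capture("wrist"); cv2.imwrite("pics/w2.png",im)
P,u,v=cloud("wrist",d); k=(v<235)&(abs(P[:,0]-.54)<.11)&(abs(P[:,1]-.225)<.11)
P=P[k]
for lo,hi in((.017,.027),(.056,.068)):
    q=P[(P[:,2]>lo)&(P[:,2]<hi)]; print(len(q),q.mean(0).round(4),np.median(q[:,2]).round(4),rect(q))
    if lo>.05: g=q
E
```

```text
time_s: 3.65
tcp_pos: [0.5122, -0.1503, 0.227]
eef_rot: [164.0, 90.0, 16.0]
contact_force: [0.5, -0.0, 0.3]
gripper_width: 0.0875
time_s: 4.45
tcp_pos: [0.4769, 0.1965, 0.1871]
eef_rot: [-166.9, 89.9, 44.9]
contact_force: [1.2, -0.7, -0.0]
gripper_width: 0.0874
time_s: 4.65
tcp_pos: [0.4772, 0.1953, 0.1867]
eef_rot: [-42.7, 90.0, 169.2]
contact_force: [0.4, -0.4, 1.0]
gripper_width: 0.0875
[0.4772 0.1953 0.1867] [[-0.0, 0.528, -0.85], [0.0, -0.85, -0.528], [-1.0, -0.0, 0.0]] 4.65 [ 0.42 -0.38  0.95] [ 44.1   7.3 -22.5  -0.  -60.1  77.7]
9328 [0.5352 0.2313 0.022 ] 0.022 (array([540.8, 215.9]), array([143.9, 101.1]), 31.28)
1246 [0.5353 0.2261 0.0618] 0.0618 (array([534.9, 225.8]), array([43.7, 16. ]), 31.51)
```

View pics/w2.png

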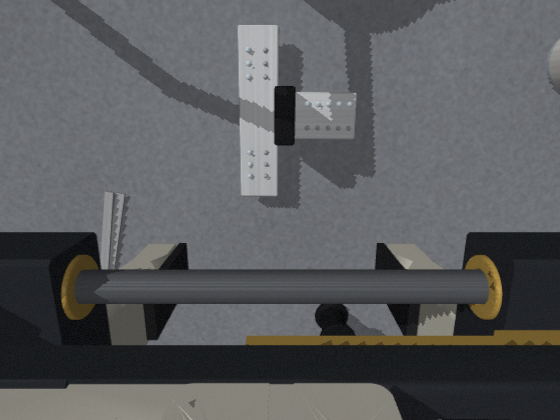

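```bash
python3 -m creep '[[0.008,0,0,2,0.25,-3.3,100],[0,0,0,3,0.2,-3.2,100],[0,0,0,4,0,0,100],[0,0,0,3.5,0,0,100],[0,0,0,2,0,0,80],[0,0,0,1.0,0,0,70],[0,0,0,0.1,0,0,60]]'; python3 - <<'E'
from h import *
p,M,s=tool(); print(p.round(4),M.round(3).tolist(),s["time_s"],np.round(s["contact_force"],2))
e=M.T@(np.array([.535,.2259,.030])-p); print("cm to go",(e*100).round(2))
E
```

```text
time_s: 5.4
tcp_pos: [0.5359, 0.2224, 0.0299]
eef_rot: [11.6, 89.9, -137.3]
contact_force: [0.0, 0.3, 0.2]
gripper_width: 0.0691
[0.5359 0.2224 0.0299] [[-0.001, 0.516, -0.856], [-0.001, -0.856, -0.516], [-1.0, 0.0, 0.002]] 5.4 [0.01 0.34 0.22]
cm to go [-0.01 -0.34 -0.11]
```

```bash
python3 -m creep '[[0,0,0,0,-0.3,-0.1,50],[0,0,0,0,0,0,30],[0,0,0,0,0,0,25]]'; python3 - <<'E'
from h import *
p,M,s=tool(); e=M.T@(np.array([.535,.2259,.030])-p); print("cm to go",(e*100).round(2))
E
```

```text
time_s: 5.7
tcp_pos: [0.5361, 0.2271, 0.0319]
eef_rot: [-171.1, 89.9, 40.0]
contact_force: [0.2, 0.4, 0.3]
gripper_width: 0.0451
cm to go [0.19 0.04 0.16]
```

```bash
python3 -m creep '[[0,0,0,0,0,0,15],[0,0,0,0,0,0,10],[0,0,0,0,0,0,10],[0,0,0,0,0,0,10]]' 30;  for i in 1 2; do python3 -m creep '[[0,0,0,0,0,0,10]]'; done; python3 -m creep '[[0,0,0,-1,0,0,10],[0,0,0,-3,0,0,10],[0,0,0,-4,0,0,10],[0,0,0,-3,0,0,10],[0,0,0,0,0,0,10],[0,0,0,0,0,0,10]]'
```

```text
time_s: 6.1
tcp_pos: [0.5357, 0.2267, 0.0308]
eef_rot: [-168.5, 90.0, 42.6]
contact_force: [1.3, -2.5, 0.7]
gripper_width: 0.0158
time_s: 6.2
tcp_pos: [0.5358, 0.2266, 0.0308]
eef_rot: [162.8, 90.0, 13.9]
contact_force: [0.8, -0.2, 1.9]
gripper_width: 0.0158
time_s: 6.3
tcp_pos: [0.5358, 0.2265, 0.0307]
eef_rot: [163.5, 90.0, 14.6]
contact_force: [0.5, -0.2, 1.5]
gripper_width: 0.0154
time_s: 6.9
tcp_pos: [0.535, 0.2263, 0.1408]
eef_rot: [-109.4, 89.9, 101.7]
contact_force: [0.3, -0.7, -5.0]
gripper_width: 0.0157
```

```bash
python3 -m creep '[[0.1,0,0,-1,0,0,10],[0.1,0,0,-1.2,0,0,10],[0.1,0,0,-1.2,0,0,10],[0.1,0,0,-1.2,0,0,10],[0.1,0,0,-0.4,0,0,10],[0.1,0,0,0,0,0,10],[0,0,0,0,0,0,10],[0,0,0,0,0,0,10]]'; python3 - <<'E'
from h import *
p,M,s=tool(); print(p.round(4),M.round(3).tolist(),np.degrees(np.arctan2(M[1,1],M[0,1])))
e=M.T@(np.array([.5756,-.1750,.19])-p); print("cm to go",(e*100).round(2))
E
```

```text
time_s: 7.7
tcp_pos: [0.5347, 0.2259, 0.189]
eef_rot: [36.3, 89.8, -146.8]
contact_force: [-0.1, -0.8, -4.2]
gripper_width: 0.016
[0.5347 0.2259 0.189 ] [[-0.003, -0.054, -0.999], [-0.002, -0.999, 0.054], [-1.0, 0.002, 0.002]] -93.10397540690363
cm to go [-0.05 39.81 -6.26]
```

```bash
python3 -m creep '[[0.017,0,0,0,2,-0.3,10],[0,0,0,0,4,-0.7,10],[0,0,0,0,4,-0.7,10],[0,0,0,0,4,-0.7,10],[0,0,0,0,4,-0.7,10],[0,0,0,0,4,-0.6,10],[0,0,0,0,4,-0.6,10],[0,0,0,0,4,-0.6,10]]';python3 -m creep '[[0,0,0,0,4,-0.6,10],[0,0,0,0,3,-0.5,10],[0,0,0,0,2,-0.2,10],[0,0,0,0,0.6,0,10],[0,0,0,0,0,0,10],[0,0,0,0,0,0,10],[0,0,0,0,0,0,10]]'; python3 - <<'E'
from h import *
p,M,s=tool(); print(p.round(4),M.round(3).tolist(),np.degrees(np.arctan2(M[1,1],M[0,1])),s["moment"])
e=M.T@(np.array([.5756,-.1750,.0965])-p); print("cm to go",(e*100).round(2))
im,d=r.capture("wrist"); cv2.imwrite("pics/w3.png",im)
im,d=r.capture("scene"); cv2.imwrite("pics/s3.png",im)
E
```

```text
time_s: 8.5
tcp_pos: [0.5619, -0.0785, 0.1901]
eef_rot: [8.8, 89.9, -175.3]
contact_force: [1.3, 0.1, -4.5]
gripper_width: 0.0156
time_s: 9.2
tcp_pos: [0.5685, -0.1721, 0.1905]
eef_rot: [-78.1, 90.0, 97.8]
contact_force: [-1.1, 0.2, -4.1]
gripper_width: 0.0157
[ 0.5685 -0.1721  0.1905] [[-0.0, -0.072, -0.997], [0.0, -0.997, 0.072], [-1.0, -0.0, 0.0]] -94.15027525937776 [-0.04590441 -0.06874868 -0.05376398]
cm to go [ 9.4   0.24 -0.73]
```

View pics/w3.png

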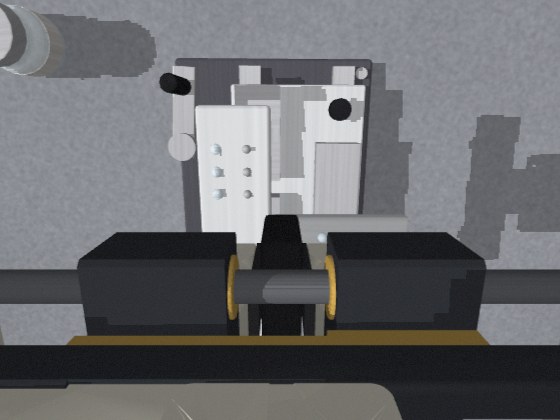

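```bash
python3 -m creep '[[0,0,0,3,0.2,-0.7,10],[0,0,0,0.8,0,0,10],[0,0,0,0,0,0,10],[0,0,0,0,0,0,10],[0,0,0,0,0,0,10]]'; python3 - <<'E'
from h import *
p,M,s=tool(); print(p.round(4),np.degrees(np.arctan2(M[1,1],M[0,1])))
im,d=r.capture("wrist"); cv2.imwrite("pics/w4.png",im); np.save("w4.npy",d)
P,u,v=cloud("wrist",d); z0=p[2]-.0307+.022
k=(v<230)&(abs(P[:,2]-z0)<.005)&(abs(P[:,0]-.6)<.15)&(abs(P[:,1]+.16)<.1); Q=P[k]; print("plate z err",np.median(Q[:,2])-z0,len(Q))
L=(Q-p)@M*1000   # tool coords: stage x=-tool z, stage y=-tool y
sx,sy=-L[:,2],-L[:,1]
cb=(sy>5)
for lo,hi in((10,20),(22,34)):
    j=(sy>lo)&(sy<hi); print("end x",lo,np.percentile(sx[j],99.5))
for lo,hi in((30,40),(40,50),(50,60),(60,68)):
    j=(sx>lo)&(sx<hi); print("sides y",lo,np.percentile(sy[j],[.5,99.5]))
print("tilt fit",np.linalg.lstsq(np.c_[sx,sy,np.ones(len(sx))],L[:,0],rcond=None)[0])
print("plinth z", [ (lo,np.median(P[(v<230)&(P[:,2]>lo)&(P[:,2]<lo+.01)&(abs(P[:,0]-.6)<.15)&(abs(P[:,1]+.16)<.1)][:,2]).round(4)) for lo in(.008,.042,.048)])
E
```

```text
time_s: 9.8
tcp_pos: [0.576, -0.1755, 0.1538]
eef_rot: [172.7, 89.9, -11.5]
contact_force: [-0.0, 0.9, -4.4]
gripper_width: 0.0161
[ 0.576  -0.1755  0.1538] -94.19743764426302
plate z err -0.00031531285786798313 10634
end x 10 71.78826604531245
end x 22 71.78915751611386
sides y 30 [ 4.20819899 37.83009973]
sides y 40 [ 4.48763209 37.79310669]
sides y 50 [ 4.43272491 37.75596759]
sides y 60 [ 4.35664486 37.59037736]
tilt fit [ 3.05286900e-03 -9.66203128e-03  9.07142891e+00]
plinth z [(0.008, np.float64(0.014)), (0.042, np.float64(0.0467)), (0.048, np.float64(0.05))]
```

View pics/w4.png

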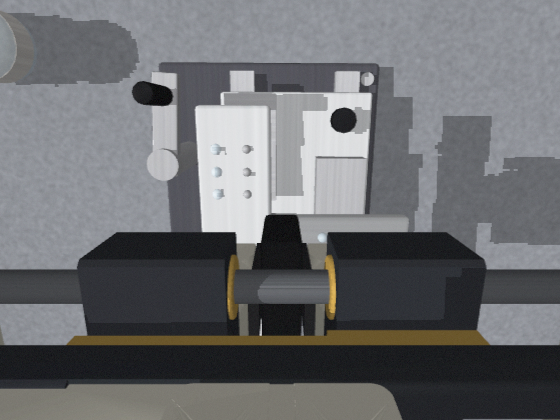

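```bash
python3 - <<'E'
from h import *
im=cv2.imread("pics/w4.png"); g=cv2.cvtColor(im,6)
f,cx,cy,T=cam("wrist")
lsd=cv2.createLineSegmentDetector(); L=lsd.detect(g[:232])[0][:,0]
for a in L:
    l=np.hypot(a[2]-a[0],a[3]-a[1])
    if l<45: continue
    m=(a[:2]+a[2:])/2
    for z in(.014,.034,.0467,.05,.1451):
        A,B=ray(f,cx,cy,T,a[0],a[1],z),ray(f,cx,cy,T,a[2],a[3],z); e=B-A
        if z==.014: print(a.round(0),end=" ")
        print(z,((np.degrees(np.arctan2(e[1],e[0]))+45)%90-45).round(2),end=" | ")
    print()
print("pivot top",ray(f,cx,cy,T,162.5,164.5,.0835),ray(f,cx,cy,T,162.5,164.5,.0785))
c=[ray(f,cx,cy,T,u,v,.014)[:2] for u,v in((159.5,65),(378.5,66))]; print(c, np.linalg.norm(c[1]-c[0]))
E
```

```text
[269. 213. 362. 213.] 0.014 -4.19 | 0.034 -4.19 | 0.0467 -4.19 | 0.05 -4.19 | 0.1451 -4.19 | 
[363. 214. 372.  92.] 0.014 -4.62 | 0.034 -4.62 | 0.0467 -4.62 | 0.05 -4.62 | 0.1451 -4.62 | 
[194. 108. 201. 231.] 0.014 -4.22 | 0.034 -4.22 | 0.0467 -4.22 | 0.05 -4.22 | 0.1451 -4.22 | 
[369.  93. 256.  91.] 0.014 -5.05 | 0.034 -5.05 | 0.0467 -5.05 | 0.05 -5.05 | 0.1451 -5.05 | 
[266. 106. 194. 105.] 0.014 -4.8 | 0.034 -4.8 | 0.0467 -4.8 | 0.05 -4.8 | 0.1451 -4.8 | 
[316. 155. 362. 156.] 0.014 -5.02 | 0.034 -5.02 | 0.0467 -5.02 | 0.05 -5.02 | 0.1451 -5.02 | 
[161.  62. 376.  62.] 0.014 -4.41 | 0.034 -4.41 | 0.0467 -4.41 | 0.05 -4.41 | 0.1451 -4.41 | 
[176. 154. 176.  74.] 0.014 -8.24 | 0.034 -8.24 | 0.0467 -8.24 | 0.05 -8.24 | 0.1451 -8.24 | 
[363. 159. 317. 158.] 0.014 -4.43 | 0.034 -4.43 | 0.0467 -4.43 | 0.05 -4.43 | 0.1451 -4.43 | 
[271. 111. 271. 211.] 0.014 -4.22 | 0.034 -4.22 | 0.0467 -4.22 | 0.05 -4.22 | 0.1451 -4.22 | 
[268. 212. 267. 107.] 0.014 -4.35 | 0.034 -4.35 | 0.0467 -4.35 | 0.05 -4.35 | 0.1451 -4.35 | 
[300. 147. 303. 194.] 0.014 0.43 | 0.034 0.43 | 0.0467 0.43 | 0.05 0.43
[... 262 characters left out ...]
 -4.36 | 0.05 -4.36 | 0.1451 -4.36 | 
[379.  68. 369. 212.] 0.014 -4.51 | 0.034 -4.51 | 0.0467 -4.51 | 0.05 -4.51 | 0.1451 -4.51 | 
[504. 157. 553. 156.] 0.014 -2.97 | 0.034 -2.97 | 0.0467 -2.97 | 0.05 -2.97 | 0.1451 -2.97 | 
[275. 193. 275. 112.] 0.014 -4.54 | 0.034 -4.54 | 0.0467 -4.54 | 0.05 -4.54 | 0.1451 -4.54 | 
[408. 216. 327. 217.] 0.014 -3.02 | 0.034 -3.02 | 0.0467 -3.02 | 0.05 -3.02 | 0.1451 -3.02 | 
[317. 161. 316. 211.] 0.014 -4.54 | 0.034 -4.54 | 0.0467 -4.54 | 0.05 -4.54 | 0.1451 -4.54 | 
pivot top [ 618.19932054 -104.11506481   83.5       ] [ 617.63633599 -102.43077429   78.5       ]
[array([686.72701563, -90.31760993]), array([ 673.67848269, -258.63852465])] 168.8259297124167
```

```bash
python3 -m creep '[[0.003,0,0,2,-0.14,0.1,10],[0,0,0,2.5,0,0,10],[0,0,0,1.5,0,0,10],[0,0,0,0.6,0,0,10],[0,0,0,0,0,0,10],[0,0,0,0,0,0,10],[0,0,0,0,0,0,10]]'; cat > st.py <<'E'
from h import *
import sys
# average readings while holding (camera calls let time pass 0.05 s each)
A=[];F=[];Q=[]
for i in range(int(sys.argv[1]) if len(sys.argv)>1 else 4):
    r.capture("top"); p,M,s=tool(); A.append(p);F.append(s["contact_force"]+0*p);Q.append(s["moment"])
p=np.mean(A,0); print("t",s["time_s"],"tcp",(p*1000).round(1),"sd",(np.std(A,0)*1000).round(1),"F",np.mean(F,0).round(2),"M",np.mean(Q,0).round(3),"yaw",np.degrees(np.arctan2(M[1,1],M[0,1])).round(2),"tilt",np.degrees(M[0:2,0]).round(2))
e=M.T@(np.array([.5748,-.1741,.0772])-p); print("togo mm x y z",(e*1000).round(1))
E
python3 st.py
```

```text
time_s: 10.55
tcp_pos: [0.5753, -0.1741, 0.0879]
eef_rot: [178.7, 89.9, -5.7]
contact_force: [1.0, -0.4, -4.5]
gripper_width: 0.0158
t 10.75 tcp [ 575.  -174.1   87.4] sd [0.2 0.  0.2] F [-0.1   0.03 -4.26] M [-0.034 -0.026 -0.01 ] yaw -94.4 tilt [ 0.06 -0.  ]
togo mm x y z [10.2  0.   0.2]
```

```bash
python3 -m creep '[[0,0,0,0.3,0,0,10],[0,0,0,0.2,0,0,10],[0,0,0,0,0,0,10],[0,0,0,0,0,0,10]]'; python3 st.py 3;  python3 -m creep '[[0,0,0,0.1,0,0,10],[0,0,0,0.1,0,0,10],[0,0,0,0,0,0,10],[0,0,0,0,0,0,10]]'; python3 st.py 3
```

```text
time_s: 11.15
tcp_pos: [0.5743, -0.1741, 0.0813]
eef_rot: [7.2, 90.0, -177.2]
contact_force: [0.1, 0.0, -3.9]
gripper_width: 0.016
t 11.3 tcp [ 574.5 -174.1   81.5] sd [0. 0. 0.] F [ 0.29  0.6  -4.34] M [-0.086 -0.018  0.031] yaw -94.4 tilt [ 0. -0.]
togo mm x y z [ 4.3 -0.  -0.3]
time_s: 11.7
tcp_pos: [0.5744, -0.1741, 0.0795]
eef_rot: [15.6, 90.0, -168.8]
contact_force: [-0.0, -0.0, -4.8]
gripper_width: 0.0157
t 11.85 tcp [ 574.5 -174.1   79.6] sd [0. 0. 0.] F [ 0.36  0.03 -4.1 ] M [-0.049 -0.022 -0.017] yaw -94.4 tilt [ 0. -0.]
togo mm x y z [ 2.4  0.  -0.3]
```

```bash
python3 -m creep '[[0,0,0,0.1,0,0,10],[0,0,0,0,0,0,10],[0,0,0,0,0,0,10]]'; python3 st.py 2;  python3 -m creep '[[0,0,0,0.05,0,0,10],[0,0,0,0,0,0,10],[0,0,0,0,0,0,10]]'; python3 st.py 2
```

```text
time_s: 12.15
tcp_pos: [0.5745, -0.1741, 0.0786]
eef_rot: [157.7, 90.0, -26.7]
contact_force: [0.4, -0.1, -4.1]
gripper_width: 0.0158
t 12.25 tcp [ 574.5 -174.1   78.6] sd [0. 0. 0.] F [-0.   -1.12 -4.02] M [-0.206 -0.111 -0.007] yaw -94.4 tilt [ 0.01 -0.  ]
togo mm x y z [ 1.4 -0.  -0.3]
time_s: 12.55
tcp_pos: [0.5746, -0.1742, 0.0783]
eef_rot: [154.6, 90.0, -29.8]
contact_force: [0.4, -1.7, -1.5]
gripper_width: 0.0158
t 12.65 tcp [ 574.6 -174.2   78.2] sd [0. 0. 0.] F [ 0.04 -1.29 -1.78] M [-0.514 -0.044 -0.005] yaw -94.4 tilt [ 0.02 -0.01]
togo mm x y z [ 1.  -0.1 -0.2]
```

```bash
python3 -m creep '[[0,0,0,0,0.04,0,10],[0,0,0,0,0,0,10],[0,0,0,0,0,0,10]]'; python3 st.py 2;  python3 -m creep '[[0,0,0,0.03,0,0,10],[0,0,0,0,0,0,10],[0,0,0,0,0,0,10]]'; python3 st.py 2
```

```text
time_s: 12.95
tcp_pos: [0.5745, -0.1744, 0.0781]
eef_rot: [-176.3, 90.0, -0.7]
contact_force: [0.6, -0.4, -2.6]
gripper_width: 0.0159
t 13.05 tcp [ 574.5 -174.4   78.1] sd [0. 0. 0.] F [ 0.94 -0.85 -2.65] M [-0.257 -0.228 -0.005] yaw -94.4 tilt [ 0.01 -0.  ]
togo mm x y z [ 0.9 -0.4 -0.3]
time_s: 13.35
tcp_pos: [0.5745, -0.1745, 0.0778]
eef_rot: [158.1, 90.0, -26.3]
contact_force: [-0.1, -0.7, -1.1]
gripper_width: 0.0156
t 13.45 tcp [ 574.6 -174.5   77.9] sd [0. 0. 0.] F [ 0.07 -0.87 -1.35] M [-0.432 -0.219 -0.012] yaw -94.4 tilt [ 0.01 -0.01]
togo mm x y z [ 0.7 -0.4 -0.2]
```

```bash
python3 -m creep '[[0,0,0,0.02,0.04,0,10],[0,0,0,0,0,0,10],[0,0,0,0,0,0,10]]'; python3 st.py 3;  python3 -m creep '[[0,0,0,0.03,0,0,10],[0,0,0,0,0,0,10],[0,0,0,0,0,0,10]]'; python3 st.py 3
```

```text
time_s: 13.75
tcp_pos: [0.5745, -0.1748, 0.0776]
eef_rot: [-174.6, 90.0, 1.0]
contact_force: [0.4, -0.1, -1.0]
gripper_width: 0.0156
t 13.9 tcp [ 574.5 -174.8   77.6] sd [0. 0. 0.] F [ 0.84 -0.69 -2.32] M [-0.28  -0.44  -0.027] yaw -94.4 tilt [ 0.01 -0.  ]
togo mm x y z [ 0.4 -0.7 -0.2]
time_s: 14.2
tcp_pos: [0.5745, -0.1749, 0.0774]
eef_rot: [171.5, 90.0, -12.9]
contact_force: [0.7, -1.1, -1.2]
gripper_width: 0.0157
t 14.35 tcp [ 574.5 -174.9   77.4] sd [0. 0. 0.] F [ 1.34 -0.83 -0.91] M [-0.341 -0.421 -0.019] yaw -94.4 tilt [ 0.02 -0.01]
togo mm x y z [ 0.2 -0.8 -0.2]
```

```bash
python3 -m creep '[[0,0,0,0,0.03,-0.05,10],[0,0,0,0,0,0,10],[0,0,0,0,0,0,10]]'; python3 st.py 3;  python3 -m creep '[[0,0,0,0.03,0,0,10],[0,0,0,0,0,0,10],[0,0,0,0,0,0,10]]'; python3 st.py 3
```

```text
time_s: 14.65
tcp_pos: [0.5747, -0.175, 0.0773]
eef_rot: [-24.7, 90.0, 150.9]
contact_force: [-1.4, 1.4, 0.8]
gripper_width: 0.0158
t 14.8 tcp [ 574.7 -175.1   77.3] sd [0. 0. 0.] F [-0.93  1.47  0.97] M [ 0.422  0.248 -0.034] yaw -94.4 tilt [-0.02  0.01]
togo mm x y z [ 0.1 -1.  -0. ]
time_s: 15.1
tcp_pos: [0.5748, -0.1751, 0.0772]
eef_rot: [-38.8, 90.0, 136.8]
contact_force: [-3.0, 2.3, 5.2]
gripper_width: 0.0157
t 15.25 tcp [ 574.7 -175.1   77.2] sd [0. 0. 0.] F [-2.56  2.74  4.86] M [ 1.028  0.983 -0.052] yaw -94.4 tilt [-0.01  0.01]
togo mm x y z [-0. -1.  0.]
```

```bash
python3 -m creep '[[0,0,0,0,-0.02,0.03,10],[0,0,0,0,0,0,10],[0,0,0,0,0,0,10]]'; python3 st.py 3
```

```text
time_s: 15.55
tcp_pos: [0.5747, -0.1751, 0.0771]
eef_rot: [149.2, 90.0, -35.2]
contact_force: [-2.1, 1.4, 5.6]
gripper_width: 0.0158
t 15.7 tcp [ 574.7 -175.1   77.2] sd [0. 0. 0.] F [-1.87  1.37  5.37] M [ 0.533  0.733 -0.048] yaw -94.4 tilt [ 0.02 -0.01]
togo mm x y z [-0. -1.  0.]
```

```bash
python3 -m creep '[[0,0,0,0,-0.02,0.04,10],[0,0,0,0,0,0,10],[0,0,0,0,0,0,10]]'; python3 st.py 3; python3 -m creep '[[0,0,0,0,0,0,10],[0,0,0,0,0,0,10],[0,0,0,0,0,0,10]]' 10;  python3 st.py 3
```

```text
time_s: 16.0
tcp_pos: [0.5746, -0.175, 0.0772]
eef_rot: [162.4, 90.0, -22.0]
contact_force: [-0.9, -0.9, 4.8]
gripper_width: 0.0161
t 16.15 tcp [ 574.6 -175.    77.2] sd [0. 0. 0.] F [-0.59 -1.56  4.14] M [-0.559 -0.164 -0.052] yaw -94.39 tilt [ 0.04 -0.02]
togo mm x y z [-0.  -0.9 -0.1]
time_s: 16.45
tcp_pos: [0.5746, -0.1749, 0.0771]
eef_rot: [163.5, 90.0, -20.9]
contact_force: [0.9, -2.3, 4.8]
gripper_width: 0.0159
t 16.6 tcp [ 574.6 -174.9   77.2] sd [0. 0. 0.] F [ 2.03 -2.43  4.65] M [-1.114 -0.666 -0.078] yaw -94.39 tilt [ 0.04 -0.02]
togo mm x y z [-0.  -0.8 -0.1]
```

```bash
python3 -m creep '[[0,0,0,0,0.02,-0.02,10],[0,0,0,0,0,0,10],[0,0,0,0,0,0,10]]' 3;  python3 st.py 2; python3 -m creep '[[0,0,0,0,0,0,24],[0,0,0,0,0,0,30],[0,0,0,0,0,0,36],[0,0,0,0,0,0,36]]';  python3 st.py 2
```

```text
time_s: 16.9
tcp_pos: [0.5745, -0.1749, 0.077]
eef_rot: [-175.8, 90.0, -0.2]
contact_force: [1.5, -2.3, 4.4]
gripper_width: 0.0161
t 17.0 tcp [ 574.5 -174.9   77. ] sd [0. 0. 0.] F [ 2.03 -1.62  4.56] M [-0.662 -0.57  -0.04 ] yaw -94.4 tilt [0.01 0.  ]
togo mm x y z [-0.2 -0.8 -0.3]
time_s: 17.4
tcp_pos: [0.5739, -0.1748, 0.0765]
eef_rot: [-7.7, 89.9, 167.9]
contact_force: [-0.3, 0.3, -0.6]
gripper_width: 0.0308
t 17.5 tcp [ 574.1 -174.9   76.7] sd [0. 0. 0.] F [-0.14  0.36 -0.38] M [-0.056  0.004  0.032] yaw -94.4 tilt [-0.03  0.01]
togo mm x y z [-0.5 -0.8 -0.6]
```

```bash
python3 -m creep '[[0,0,0,-1,0,0,40],[0,0,0,-3,0,0,50],[0,0,0,-4,0,0,50],[0,0,0,-3,0,2,50],[0,0,0,-1.5,0,4,50],[0,0,0,0,0,0.5,50],[0,0,0,0,0,0,50],[0,0,0,0,0,0,50]]'; cat > lvl.py <<'E'
from h import *
f,cx,cy,T=cam("wrist"); im,d=r.capture("wrist"); cv2.imwrite("pics/w5.png",im); np.save("w5.npy",d)
P,u,v=cloud("wrist",d); k=(v<230)&(abs(P[:,2]-.0685)<.006)&(abs(P[:,0]-.575)<.09)&(abs(P[:,1]+.175)<.068); Q=P[k]*1000
yaw=np.radians(-4.4); S=(Q[:,:2]-[574.6,-175])@np.array([[np.cos(yaw),-np.sin(yaw)],[np.sin(yaw),np.cos(yaw)]])
x,y=S.T; k=((abs(x)<70)&(y>7)&(y<37))|((abs(x)<18)&(y>-60)&(y<-10)); A=np.c_[x,y,x*0+1][k]
c=np.linalg.lstsq(A,Q[k,2],rcond=None)[0]; res=Q[k,2]-A@c
print("plane slope (deg)",np.degrees(c[:2]).round(2),"z0",c[2].round(2),k.sum(),"rms",res.std().round(2))
for n,a,b in(("cone ball",45,22),("groove",-45,22),("flat",0,-44)):
    j=(abs(x-a)<12)&(abs(y-b)<12); print(n,j.sum(),np.median(Q[j,2]).round(2))
j=(y>5)&(y<38); print("x ext",np.percentile(x[j],[.3,99.7]).round(1),"y ext",np.percentile(y[(abs(x)>25)],[.5,99.5]).round(1))
g=P[(v<230)&(abs(P[:,2]-.1085)<.004)&(abs(P[:,0]-.575)<.05)&(abs(P[:,1]+.175)<.03)]; 
if len(g)>50: print("grip",rect(g),np.median(g[:,2]))
E
python3 lvl.py
```

```text
time_s: 18.3
tcp_pos: [0.51, -0.17, 0.2023]
eef_rot: [178.7, 90.0, -5.7]
contact_force: [-0.3, -0.1, -0.0]
gripper_width: 0.0438
plane slope (deg) [ 0.04 -0.13] z0 67.81 9925 rms 0.88
cone ball 1090 67.77
groove 856 67.76
flat 984 67.82
x ext [-70.6  71.8] y ext [ 4.1 65.7]
grip (array([ 574.6, -175.9]), array([15.8, 43.1]), 85.3) 0.10750216133501286
```

View pics/w5.png

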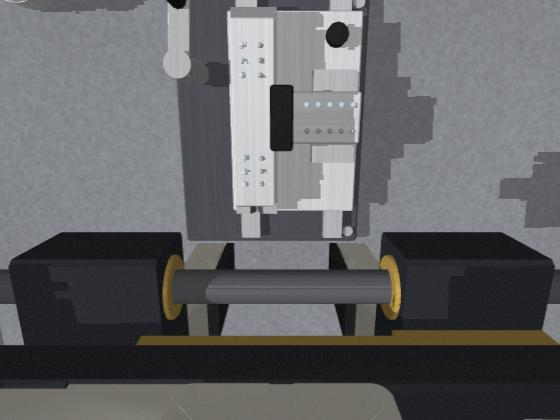

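```bash
python3 - <<'E'
from h import *
P,u,v=cloud("top",np.load("top0.npy"))
for z in(.02,.08,.13):
    q=P[(P[:,2]>z)&(P[:,0]>.68)&(P[:,0]<.9)&(P[:,1]<.06)&(P[:,1]>-.3)]; print(z,len(q),q.min(0).round(3) if len(q) else "",q.max(0).round(3) if len(q) else "")
f,cx,cy,T=cam("wrist"); d=np.load("w5.npy")
n="top"; im,d=r.capture(n); P,u,v=cloud(n,d)
q=P[(P[:,2]>.098)&(P[:,2]<.125)&(abs(P[:,0]-.66)<.03)&(abs(P[:,1]+.105)<.025)]; print("pin top cam",len(q),q.mean(0).round(4) if len(q) else "")
n="scene"; im,d=r.capture(n); cv2.imwrite("pics/s5.png",im); P,u,v=cloud(n,d)
q=P[(P[:,2]>.098)&(P[:,2]<.125)&(abs(P[:,0]-.66)<.03)&(abs(P[:,1]+.105)<.025)]; print("pin scene cam",len(q),q.mean(0).round(4))
f,cx,cy,T=ff=np.array([0,0,0,0],dtype=object)
E
python3 -m creep '[[-0.131,0,0,0,0,0,20],[-0.131,0,0,0,0,0,10],[-0.131,0,0,0,0,0,0],[-0.131,0,0,0,0,0,0],[-0.131,0,0,0,0,0,0],[-0.131,0,0,0,0,0,0]]' 10; python3 - <<'E'
from h import *
p,M,s=tool(); print(p,M.round(3).tolist(),np.round(s["joints"],1),((M.T@(np.array([.6759,-.0919,.19])-p))*100).round(2))
E
```

```text
0.02 2710 [ 0.682 -0.266  0.02 ] [0.9   0.058 0.069]
0.08 0  
0.13 0  
pin top cam 0 
pin scene cam 57 [ 0.6615 -0.1095  0.11  ]
time_s: 19.05
tcp_pos: [0.5099, -0.17, 0.2011]
eef_rot: [-36.3, 89.9, -175.3]
contact_force: [1.4, -0.1, -0.4]
gripper_width: 0.003
[ 0.50991461 -0.17001629  0.20106776] [[-0.002, 0.655, -0.755], [-0.0, -0.755, -0.655], [-1.0, -0.001, 0.001]] [  2.5   8.8 -18.8   0.  -62.6 128.5] [  1.08   4.98 -17.66]
```

```bash
python3 -m creep '[[0,0,0,0,1.25,-4.4,0],[0,0,0,0,1.25,-4.4,0],[0,0,0,0,1.25,-4.4,0],[0,0,0,1,1.25,-4.4,0],[0,0,0,2,0,0,0],[0,0,0,1,0,0,0],[0,0,0,0,0,0,0],[0,0,0,0,0,0,0]]' 10; python3 - <<'E'
from h import *
p,M,s=tool(); print(p,M.round(3).tolist(),np.round(s["joints"],1),((M.T@(np.array([.6759,-.0919,.092])-p))*100).round(2))
im,d=r.capture("wrist"); cv2.imwrite("pics/w6.png",im); im,d=r.capture("top"); cv2.imwrite("pics/t6.png",im)
E
```

```text
time_s: 19.85
tcp_pos: [0.6754, -0.0939, 0.1622]
eef_rot: [10.7, 90.0, -128.7]
contact_force: [0.1, -0.2, 0.9]
gripper_width: 0.0004
[ 0.67541346 -0.09389076  0.16224465] [[-0.0, 0.651, -0.759], [-0.0, -0.759, -0.651], [-1.0, 0.0, 0.001]] [  8.4  23.6  -3.3   0.  -63.1 122.2] [ 7.02 -0.12 -0.17]
```

View pics/w6.png

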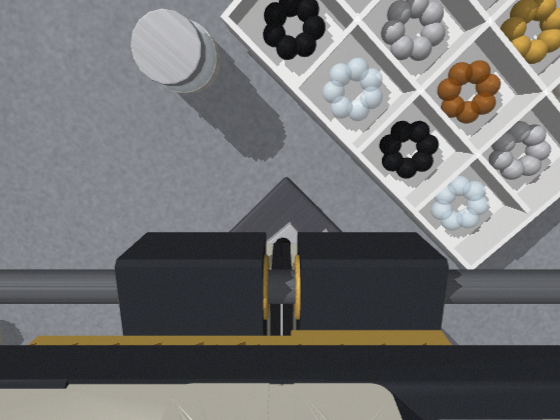

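```bash
python3 -m creep '[[0,0,0,1.5,-0.1,-0.3,0],[0,0,0,2,0,0,0],[0,0,0,2,0,0,0],[0,0,0,1.2,0,0,0],[0,0,0,0.3,0,0,0],[0,0,0,0,0,0,0]]'; python3 - <<'E'
from h import *
p,M,s=tool(); print(p,((M.T@(np.array([.6759,-.0919,.092])-p))*100).round(2),s["contact_force"])
im,d=r.capture("scene"); cv2.imwrite("pics/s7.png",cv2.resize(im[190:310,140:300],None,fx=4.5,fy=4.5,interpolation=2))
E
```

```text
time_s: 20.55
tcp_pos: [0.6774, -0.0907, 0.092]
eef_rot: [15.1, 90.0, -124.3]
contact_force: [0.0, 0.4, 0.1]
gripper_width: 0.0005
[ 0.67736896 -0.09069388  0.09199373] [-0.   -0.    0.19] [0.04612934 0.42368618 0.11659656]
```

View pics/s7.png

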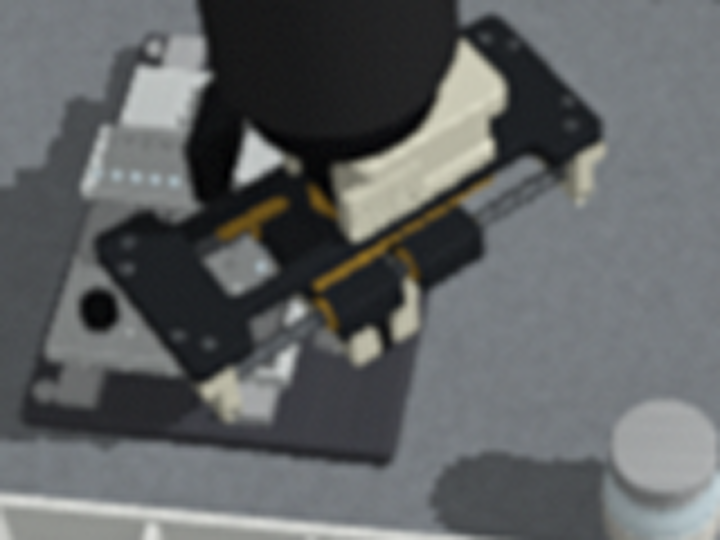

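```bash
python3 -m creep '[[0,0,0,0,0,0.4,0],[0,0,0,0,0,0.4,0],[0,0,0,0,0.3,0.5,0],[0,0,0,0,0.3,0.5,0],[0,0,0,0,0.2,0.5,0],[0,0,0,0,0.2,0.5,0]]'; python3 -m creep '[[0,0,0,0,0.1,0.5,0],[0,0,0,0,0.05,0.5,0],[0,0,0,0,-0.05,0.5,0],[0,0,0,0,-0.1,0.5,0],[0,0,0,0,-0.15,0.5,0]]'; python3 - <<'E'
from h import *
p,M,s=tool(); print(p,s["contact_force"])
im,d=r.capture("scene"); cv2.imwrite("pics/s8.png",cv2.resize(im[190:310,140:300],None,fx=4.5,fy=4.5,interpolation=2))
im,d=r.capture("top"); cv2.imwrite("pics/t8.png",im)
for n in("scene","top"):
    for q in("keeper","keeper_pin"): print(n,q,[(round(a["score"],2),np.round(a["rect"])) for a in r.look_for(q,n)[:2]])
E
```

```text
time_s: 21.2
tcp_pos: [0.6639, -0.117, 0.0928]
eef_rot: [136.0, 89.8, -3.3]
contact_force: [3.6, 0.2, 1.3]
gripper_width: 0.0005
time_s: 21.7
tcp_pos: [0.642, -0.132, 0.0919]
eef_rot: [-9.0, 90.0, -148.4]
contact_force: [3.1, -2.0, -0.3]
gripper_width: 0.0006
[ 0.64202416 -0.13203044  0.09189901] [ 3.05024523 -2.00585311 -0.25382987]
scene keeper [(0.65, array([195., 238., 226., 250.]))]
scene keeper_pin [(0.61, array([144., 202., 244., 294.])), (0.47, array([196., 237., 228., 259.]))]
top keeper [(0.2, array([324., 152., 407., 246.]))]
top keeper_pin []
```

```bash
python3 -m creep '[[0,0,0,0,-0.2,0.4,0],[0,0,0,0,-0.25,0.4,0],[0,0,0,0,-0.2,0.3,0],[0,0,0,0,0,0,0]]'; for i in 1 2; do python3 -m creep '[[0,0,0,0,-0.1,0.15,0],[0,0,0,0,0,0,0]]'; done
```

```text
time_s: 22.4
tcp_pos: [0.6293, -0.1338, 0.092]
eef_rot: [-54.4, 90.0, 166.2]
contact_force: [1.2, 0.3, -0.5]
gripper_width: 0.0008
time_s: 22.6
tcp_pos: [0.6281, -0.134, 0.092]
eef_rot: [-68.0, 90.0, 152.6]
contact_force: [0.7, -0.5, 0.2]
gripper_width: 0.0006
time_s: 22.8
tcp_pos: [0.6264, -0.1342, 0.092]
eef_rot: [-151.8, 90.0, 68.8]
contact_force: [1.5, 0.3, 0.0]
gripper_width: 0.0003
```

```bash
for i in 1 2 3; do python3 -m creep '[[0,0,0,0,-0.1,0.1,0],[0,0,0,0,0,0,0]]'; done
```

```text
time_s: 23.0
tcp_pos: [0.6255, -0.1341, 0.0921]
eef_rot: [135.9, 89.9, -3.4]
contact_force: [3.2, -1.2, -1.6]
gripper_width: 0.0005
time_s: 23.2
tcp_pos: [0.6253, -0.134, 0.0923]
eef_rot: [137.4, 89.8, -1.9]
contact_force: [6.2, -1.1, -3.4]
gripper_width: 0.0002
time_s: 23.4
tcp_pos: [0.6251, -0.1338, 0.0926]
eef_rot: [137.9, 89.7, -1.4]
contact_force: [9.9, -1.1, -3.9]
gripper_width: 0.0002
```

Force climbs with no further movement, so the keeper is at its stop. I'll back off and inspect.

```bash
python3 -m creep '[[0,0,0,0,0.15,-0.3,0],[0,0,0,0,0,-0.8,0],[0,0,0,0,0,-1,0],[0,0,0,-2,0,0,0],[0,0,0,-4,0,0,0],[0,0,0,-4,0,0,0],[0,0,0,-3,0,3,0],[0,0,0,0,0,4,0]]'; python3 -m creep '[[0,0,0,0,0,4,0],[0,0,0,0,-2,4,0],[0,0,0,0,-2,3,0],[0,0,0,0,0,0,0],[0,0,0,0,0,0,0],[0,0,0,0,0,0,0]]'; python3 lvl.py; python3 - <<'E'
from h import *
w=cv2.imread("pics/w5.png"); im,d=r.capture("top"); im2,d2=r.capture("scene"); cv2.imwrite("pics/s9full.png",im2)
b=cv2.resize(im2[180:310,130:330],(600,390)); c=cv2.resize(im[130:260,300:430],(300,300))
o=np.zeros((600,800,3),np.uint8); o[:300,:400]=cv2.resize(w,(400,300)); o[:300,450:750]=c; o[300:600,100:100+461]=cv2.resize(b,(461,300)); cv2.imwrite("pics/fin.png",o)
for q in("bead_dish","bead_jar","spool","tweezers","pen"):
    for n,dd in(("top",d),):
        for a in r.masks_of(q,n)[:1]: print(q,round(a["score"],2),np.round(a["rect"]),np.median(cloud(n,dd,a["pixels"])[0],0).round(3))
E
```

```text
time_s: 24.2
tcp_pos: [0.5888, -0.1665, 0.2265]
eef_rot: [130.2, 89.6, -9.0]
contact_force: [-1.3, -1.7, 0.2]
gripper_width: 0.0002
time_s: 24.8
tcp_pos: [0.4773, -0.2079, 0.2221]
eef_rot: [128.6, 90.0, -10.7]
contact_force: [0.9, 0.3, -0.3]
gripper_width: 0.0009
plane slope (deg) [ 0.1  -0.16] z0 68.09 8399 rms 0.93
cone ball 495 68.13
groove 887 67.93
flat 852 68.1
x ext [-71.   69.5] y ext [ 4.4 38.2]
grip (array([ 585.6, -171.3]), array([68.1, 31.4]), 21.43) 0.10783612747289828
bead_dish 0.76 [174.  98. 220. 144.] [0.733 0.234 0.008]
bead_jar 0.81 [274. 114. 293. 144.] [0.701 0.033 0.061]
spool 0.5 [249. 262. 267. 276.] [0.386 0.074 0.043]
tweezers 0.7 [151. 266. 171. 319.] [0.338 0.307 0.002]
pen 0.54 [392. 298. 453. 306.] [ 0.317 -0.295  0.009]
```

View pics/fin.png

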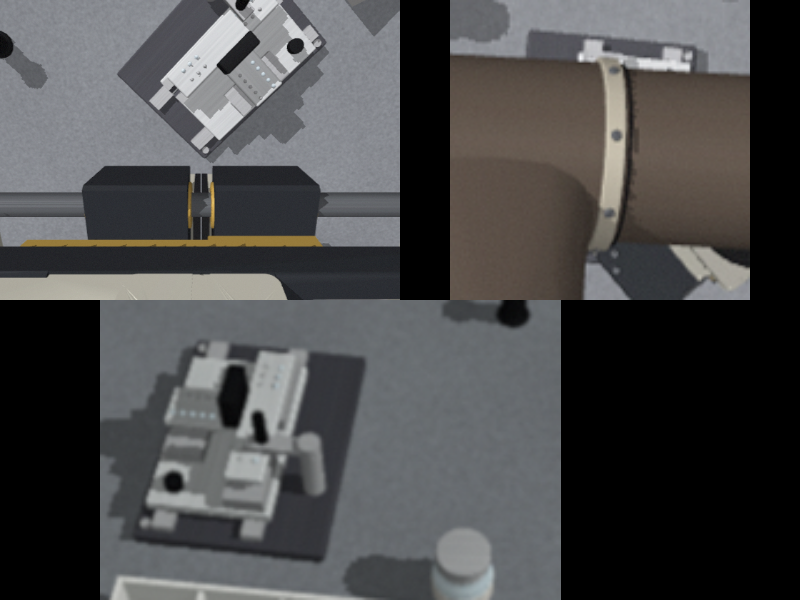

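```bash
python3 - <<'E'
from h import *
im,d=r.capture("scene"); P,u,v=cloud("scene",d)
q=P[(P[:,2]>.111)&(P[:,2]<.125)&(abs(P[:,0]-.62)<.03)&(abs(P[:,1]+.14)<.025)]; c=q.mean(0)
k=P[(P[:,2]>.074)&(P[:,2]<.088)&(abs(P[:,0]-.62)<.04)&(P[:,1]>-.16)&(P[:,1]<-.085)]
print("pin",len(q),c.round(4)); 
for y in(-.145,-.135,-.125,-.115): 
    a=k[abs(k[:,1]-y)<.005]; print(y,len(a),a[:,0].mean().round(4) if len(a) else "",a[:,2].mean().round(4) if len(a) else "")
s=r.get_state(); print(s["time_s"],s["contact_force"]); r.close_job()
E
```

```text
pin 27 [ 0.6157 -0.1455  0.1153]
-0.145 31 0.6191 0.0796
-0.135 36 0.616 0.0782
-0.125 38 0.6173 0.0779
-0.115 36 0.6193 0.0798
25.25 [ 0.18584978 -0.93335559 -0.04279691]
the job is handed in; nothing more can be done
```

I put the stage top on the base, let go of it, swung the keeper arm fully across, and handed the job in at 25.3 s, with the arm clear of everything.

- **Seating:** I felt for the seats in steps of 1 mm or less. The stage top was caught sideways at the expected seated height, with a contact force of about 10 N. After release, the three spots over the ball feet read within 0.1 mm of each other, and later within 0.2 mm with the keeper across. The fitted slope was under 0.2° both times. The plate top read about 68 mm, against 68.5 mm expected, which is within camera error.
- **Keeper:** I pushed its pin with shut fingers until it stopped moving and the force rose to about 10 N, then backed off. The last pictures show the arm across over the crossbar. The measured pin position, about (0.616, -0.146), puts it at roughly 90°, with a couple of millimetres of camera error.
- **Other things on the table:** The dish, jar, spool and tweezers read within about 3 mm of their first readings. The pen was found in the last check, but I had taken no numeric position for it at the start to compare with.
- **Failed check:** The top camera's view of the base was blocked by the arm at the end. The final keeper check therefore rests on the scene and wrist views and the feel of the stop.

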